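# Stage a build plate on the sloped loading rest

### The arm

A 7-joint arm with a two-finger parallel gripper is mounted at the origin on a cart in front of the work surface, level with it; the furniture and walls round the work are solid. World frame = base frame: x ahead of the robot, y to its left, z up, the work surface at z = 0. Lengths are in mm, angles in rad, forces in N, time in s.
With the tool pointing down it reaches from about 400 to 850 mm from the base axis. Payload 4.5 kg.
Tool frame: the origin (TCP) lies between the finger pads; the fingertips stand 25 mm ahead of it and the grasp point (between the pads) lies 6 mm ahead of it; z points along the fingers, x is the direction in which the jaws open and shut, and the axes are right-handed (so a half turn about z gives the same grasp; the last joint's range is limited). The gripper opens to 85 mm and grips with 20 to 120 N. Pads are 22 mm wide; open, the fingers measure 114 mm over their backs; the gripper's body (76 mm by 85 mm) begins 54 mm behind the grasp point. The pads swing forward as they close: fully open they stand 13 mm farther back than shut.
Start: joints at [-1.188, 0.689, -0.195, 1.565, 0.157, 0.902, -0.215], TCP at [213.588, 587.394, 256.317] pointing down, gripper open.
Joint ranges: [-3.01, 3.01], [-0.46, 2.08], [-1.47, 1.51], [0.13, 2.56], [-1, 4.14], [0.04, 2.09], [-2.66, 2.66]. Speed limits (rad/s): [2.57, 2.57, 3.14, 3.14, 3.14, 3.14, 3.14].

### API

Orientations are given as a rotation vector (axis times angle).
In Python, from bench import readout, eyes, order gives the robot as it stands.
- The arm moves only by the tool carry_out, never from a script. Its argument "increments" is a list that holds one entry, the list of rows, each a list of 5 numbers: the finger opening in cm, from 0 to 8.54, then the shift along the world's x, y, z in cm, then the turn about the world's z in rad. A call has exactly 8 rows; each row shifts and turns the pose as measured when the row begins; what a row does not reach is not made up. A row lasts 1/10 s, in which the tool goes at most 50 mm and 8.59 degrees, less where a joint would pass 70% of its speed; a pose out of reach is approached as far as the arm can. A call with a gripper value outside its range is refused whole. The fingers move at their own pace and stop on an object; the grip force is fixed at half the most. Time passes only in rows, so rows that do not move let the fingers close, or fill a call up. It gives the time, the measured TCP pose, the force and the opening at its end, in the units of the state.
- readout.get_obs(): the state, without advancing time (a new reading comes with each control period).
- eyes.grab_frame(name): name is "scene" or "side" or "wrist"; returns a dict with "color" (420x560x3 uint8, blue, green, red), "range_z" (420x560 float32, mm along the optical axis (not along the pixel's ray), 0 where there is no reading), "mtx" (3x3 intrinsics, pixels), "xyz" and "orientation" of the camera in the world. Camera axes: x right, y up, looking along -z (the intrinsics and any distortion apply to the point x, -y, -z); pixel columns grow to the right and rows downward; lengths in mm; the calibration is good to about 2 mm. The wrist camera is an equidistant fisheye: a pixel r from the principal point sees the ray r / f radians off the axis. A picture is of the moment at which its call begins.
- order.sign_off(): hands the job in, once; it reports no verdict.
The state is a dict: "clock": time; "joint_pos": joint angles; "joint_vel": joint speeds; "joint_efforts": joint torques, N m; "ee_pos": TCP position; "tool_rot": TCP orientation; "force": force on the tool from outside, world axes, zero at the start; "ft_torque": the same for the moment, N m; "gripper_width": finger opening in mm.
Only numpy, scipy, OpenCV 4.12 (cv2) and the standard library are available. Lean on these libraries where they do the work, as an engineer would, in place of code of your own. Each camera call takes 0.05 s, during which the arm holds its last target. There are 200 camera calls.

### The job

Get the steel build plate ready for the next print. Tip it forward out of its rack slot by its top edge until it leans on the rack's front bar by itself, then take it by the exposed top edge and stand it on the orange cradle of the loading rest: bottom edge down in the channel, leaning flat on the backrest and centred. Leave the two black cover plates in their slots.

Things in the scene. Friction and masses are not known exactly. Their poses are not given: they have to be found in the camera images.
- plate: Steel-grey square build plate, 100 x 100 x 11 mm, about 0.4 kg. At the start it stands on edge in one of three rack slots (which one varies), its top 110 mm above the worktop. Origin: centre of one large face; z: normal to the faces, into the plate (its middle is 5.5 mm along +z). x, y run along the edges: at the start x points up and y to the rack's rear, away from the robot.
- plate_mid (a point): The middle of the build plate (50 mm from every edge, 5.5 mm inside each face); axes as plate.
- rack: Fixed grey rack. Origin: on the worktop under the middle of its slots; x to its rear, y left, z up. Slot floor 10 mm above the worktop. Slots run from x = -50 to +50 mm at y = -26, 0, +26 mm, 14 mm wide; 12 mm dividers end 65 mm above the worktop. Low rods on the floor at x = -54 mm (top at 14 mm) and +55 mm (16 mm) keep the plates; one pulled forward by its top pivots at the front rod.
- rack_bar (a point): Middle of the rack's front bar: black, 10 mm thick, along the rack's y, 103 mm before the rack's origin and 43 mm above the worktop. The build plate balances when tipped 45 degrees; beyond that it drops gently and rests its front edge on this bar at about 54 degrees from upright, its former top edge facing forward and up, free of the rack. Tipped less, it falls back.
- cover_a: Black cover plate, loose, 100 long x 11 x 84 mm high, 0.25 kg, upright in another slot, its top 94 mm above the worktop (16 mm below the build plate's). Origin: middle of the lower edge of one face; its middle is 5.5 mm along +y; z up. At the start x points to the rack's rear, y to its left.
- cover_b: The second black cover plate, same as cover_a, in the remaining slot.
- cradle: Orange cradle, 50 mm wide, on the fixed loading rest. z: up along the backrest, which leans 30 degrees from vertical, its top toward the robot side. x: squarely out of the backrest (away from the robot, and up). y: along the channel. Origin: middle of the corner line of backrest surface (x = 0) and channel floor (z = 0), 64 mm above the worktop. A lip 7 mm high closes the 15 mm wide channel.
- cradle_seat (a point): Where the middle of a seated build plate lies: x = 5.5, y = 0, z = 50 mm in the cradle's axes; any edge may be down and either face may lie on the backrest. The backrest is 6 mm thick and ends at z = 56 mm, so the upper 44 mm of a seated plate are free on both faces.

How it is judged (in metres and radians):
On the way:
1. the build plate, tipped forward 43 to 68 degrees, leans on the rack by itself, no finger touching it (angle between plate's own x axis and vertical between 0.75 and 1.19 rad and contact force between plate and the fingers below 0.1 N and contact force between plate and rack above 0.5 N and linear speed of plate below 0.03 m/s), for 0.2 s.
At the end, for the whole second after the job is handed in: The build plate rests in the cradle, its middle within 15 mm of centre sideways, 4 mm of its seated height along the backrest and 4.5 mm of its seated distance from it, its face within 6 degrees of the backrest; both cover plates stand upright (within 9 degrees) in their slots (x of plate_mid in the frame of cradle between 0.001 and 0.01 m and y of plate_mid in the frame of cradle between -0.015 and 0.015 m and z of plate_mid in the frame of cradle between 0.046 and 0.054 m and angle between the z axis of plate and the x axis of cradle, either way round below 0.1 rad and linear speed of plate below 0.02 m/s and angle between each of cover_a, cover_b's own z axis and vertical below 0.15 rad); the robot touches nothing.
It fails at once if a cover plate is shifted more than 25 mm (distance of any of cover_a, cover_b from where it was at the start of the episode above 0.025 m).
It also fails if it takes over 53 s, if anything falls off the work surface, if the arm or the gripper's body presses on something with over 40 N, if the wrist force passes 120 N, or if a joint passes its speed limit or range.

## Working session

There is one attempt and no reset: what is moved stays moved. The work goes in short steps, Python scripts to look and compute and a tool call to move; the robot and the scene stay as the last step left them, time stands still between calls to the robot, and variables do not carry over. Pictures are saved under pics/ and viewed, about 8 in all and at most 12, crops included, and the job is handed in when it is done.

Besides the shell and the picture viewer there is one more tool, called after ">>>" as name(argument=value, ...) on one line, values as JSON. carry_out: Moves the arm, as the interface text tells. Its arguments: {"type":"object","properties":{"increments":{"type":"array"}},"required":["increments"]}

```bash
ls; mkdir -p pics; cat > h.py <<'E'
import numpy as np, cv2
from scipy.spatial.transform import Rotation as R
from bench import readout, eyes, order
np.set_printoptions(precision=2,suppress=True)
def cloud(f):
    d=f["range_z"];K=np.array(f["mtx"]);v,u=np.mgrid[:d.shape[0],:d.shape[1]]
    p=np.stack([(u-K[0,2])/K[0,0]*d,-(v-K[1,2])/K[1,1]*d,-d],-1)
    o=np.array(f["orientation"]);r=R.from_rotvec(o) if o.size==3 else (R.from_matrix(o) if o.size==9 else R.from_quat(o))
    P=p.reshape(-1,3)@r.as_matrix().T+np.array(f["xyz"]);P[d.ravel()<=0]=np.nan
    return P.reshape(d.shape+(3,))
E
python3 - <<'E'
from h import *
s=readout.get_obs();print(s)
for n in ("scene","side"):
    f=eyes.grab_frame(n);np.save(f"{n}.npy",f,allow_pickle=True)
    print(n,f["xyz"],f["orientation"],f["mtx"],[k for k in f])
    cv2.imwrite(f"pics/{n}0.png",f["color"])
E
```

```text
pics
{'clock': 0.0, 'joint_pos': array([-1.19,  0.69, -0.19,  1.57,  0.16,  0.9 , -0.22]), 'joint_vel': array([-0., -0.,  0.,  0., -0., -0., -0.]), 'joint_efforts': array([  0.  , -53.96,  -1.27, -15.85,   0.01,   0.01,  -0.  ]), 'ee_pos': array([213.44, 586.77, 255.46]), 'tool_rot': array([ 2.57,  1.8 , -0.  ]), 'force': array([-0.4 ,  0.02, -0.57]), 'ft_torque': array([-0.01, -0.05,  0.02]), 'gripper_width': 85.33725613168845}
scene [176.61 485.92 645.93] [ 0.34 -1.05 -2.31] [[384.08   0.   276.86]
 [  0.   384.08 210.52]
 [  0.     0.     1.  ]] ['color', 'range_z', 'mtx', 'xyz', 'orientation']
side [563.88 902.85 661.55] [-0.01  1.52  2.73] [[486.99   0.   276.43]
 [  0.   486.99 203.39]
 [  0.     0.     1.  ]] ['color', 'range_z', 'mtx', 'xyz', 'orientation']
```

View pics/scene0.png

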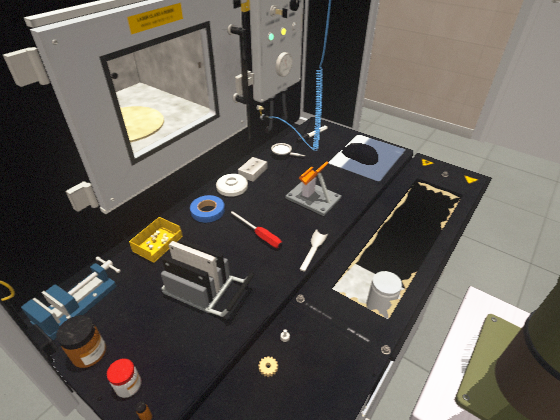

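View pics/side0.png

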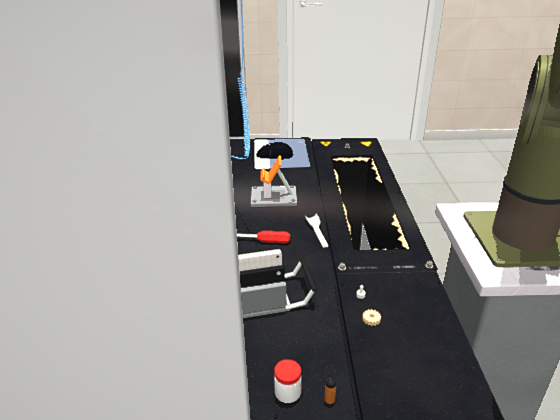

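The scene picture shows the rack at about (205,275) and the orange cradle at about (313,180). The side picture shows the cradle at (272,172) and the rack, partly hidden, at (275,285). I'll enlarge both and get the 3D points.

```bash
python3 - <<'E'
from h import *
f=np.load("scene.npy",allow_pickle=True).item();g=np.load("side.npy",allow_pickle=True).item()
c=f["color"]
a=cv2.resize(c[230:330,150:260],None,fx=4,fy=4,interpolation=cv2.INTER_CUBIC)
b=cv2.resize(c[150:220,275:350],None,fx=4.8,fy=4.8,interpolation=cv2.INTER_CUBIC)
im=np.zeros((420,810,3),np.uint8);im[:400,:440]=a;im[:336,445:805]=b
cv2.imwrite("pics/crop0.png",im[:,:800])
P=cloud(f);Q=cloud(g)
print("table z", np.nanmedian(P[330:350,200:230,2]),np.nanmedian(Q[330:350,280:320,2]))
for nm,C,fr in(("scene",P,f),("side",Q,g)):
    hsv=cv2.cvtColor(fr["color"],cv2.COLOR_BGR2HSV)
    m=(hsv[...,0]<15)&(hsv[...,1]>180)&(hsv[...,2]>120)&(np.abs(C[...,0]-600)<300)&(C[...,2]>40)
    m[:140]=0
    p=C[m];v,u=np.nonzero(m);print(nm,len(p));
    if len(p): print(np.nanpercentile(p,[2,50,98],axis=0), np.c_[u,v].min(0),np.c_[u,v].max(0))
# rack region: points with z>40
m=np.zeros(P.shape[:2],bool);m[235:325,155:255]=1
p=P[m];p=p[p[:,2]>97];print("top pts>97",len(p),p.min(0),p.max(0),np.median(p,0))
for (u,v) in [(172,243),(195,250),(215,262),(227,265),(165,285),(205,305),(247,282),(225,310)]:print((u,v),P[v,u],f["color"][v,u])
E
```

```text
table z -0.9926013826495819 -1.3084764923375474
scene 656
[[ 530.67 -215.64   46.82]
 [ 550.07  397.59   53.73]
 [ 595.58  418.16  104.15]] [ 65 161] [327 384]
side 620
[[ 532.72 -218.25   46.33]
 [ 555.34  400.56   53.51]
 [ 594.83  420.88  102.17]] [261 157] [300 383]
top pts>97 392 [553.17 167.72  97.05] [652.34 197.41 111.59] [598.15 183.61 107.9 ]
(172, 243) [644.17 191.09 110.19] [234 245 250]
(195, 250) [596.57 176.81 108.6 ] [233 243 249]
(215, 262) [553.6  169.31  96.64] [100 110 116]
(227, 265) [560.87 133.57  49.55] [65 67 71]
(165, 285) [637.14 234.44  30.8 ] [78 80 83]
(205, 305) [546.29 216.57  20.16] [76 78 79]
(247, 282) [503.78 139.41  43.93] [41 48 49]
(225, 310) [498.59 209.84  37.32] [133 141 143]
```

View pics/crop0.png

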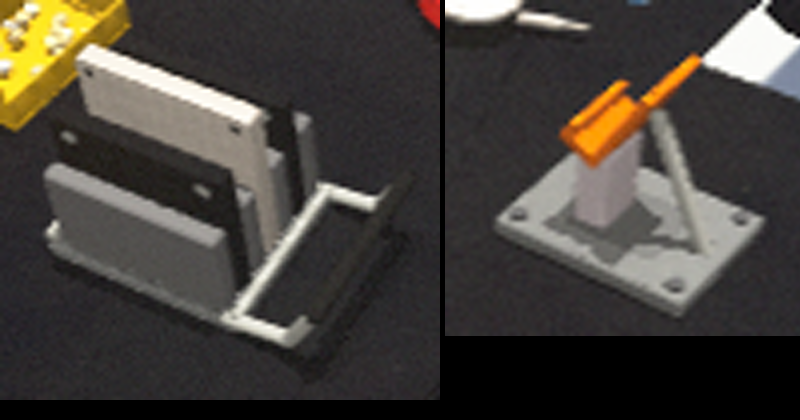

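The left crop shows that the plate (light) is in the middle slot, with its top edge running from about (90,50) to (255,110). The front bar is at lower right. The right crop shows the cradle with its channel and lip at the left, away from the robot, and the backrest rising toward the robot.

```bash
python3 - <<'E'
from h import *
for n in("scene","side"):
    f=np.load(n+".npy",allow_pickle=True).item();C=cloud(f)
    C=C.copy()
    p=C.reshape(-1,3);col=f["color"].reshape(-1,3)
    box=(p[:,0]>480)&(p[:,0]<680)&(p[:,1]>100)&(p[:,1]<260)
    def line(m,t):
        q=p[m]
        if len(q)<8: print(n,t,len(q));return
        r=cv2.minAreaRect(q[:,:2].astype(np.float32));vx,vy,x0,y0=cv2.fitLine(q[:,:2].astype(np.float32),cv2.DIST_HUBER,0,.01,.01).ravel()
        print(n,t,len(q),"rect",np.round(r[0],1),np.round(r[1],1),"ang",round(float(np.degrees(np.arctan2(vy,vx))),1),"z",np.percentile(q[:,2],[5,50,95]))
    line(box&(p[:,2]>105),"platetop")
    line(box&(p[:,2]>100),"plate>100")
    line(box&(p[:,2]>35)&(p[:,0]<512),"bar")
    hsv=cv2.cvtColor(f["color"],cv2.COLOR_BGR2HSV).reshape(-1,3)
    o=(hsv[:,0]<17)&(hsv[:,1]>170)&(hsv[:,2]>90)&(p[:,1]<-120)&(p[:,1]>-320)&(p[:,2]>30)&(p[:,0]<700)&(p[:,0]>430)
    q=p[o];print("orange",len(q));print(np.percentile(q,[1,50,99],axis=0))
    # fit rigid model: planes backrest x=0 etc: cluster normals by local PCA
    r=R.from_euler('z',0)
    # extremes
    for k in range(3): print(q[q[:,k].argmin()],q[q[:,k].argmax()])
    np.save(n+"_or.npy",q)
E
```

```text
scene platetop 273 rect [602.9 182.2] [100.   13.6] ang 10.7 z [105.97 108.55 110.38]
scene plate>100 345 rect [602.7 182.4] [100.4  14. ] ang 11.1 z [101.11 108.24 110.32]
scene bar 231 rect [501.6 163.7] [10.8 95.2] ang -79.7 z [41.62 46.16 48.37]
orange 146
[[ 546.2  -227.11   58.22]
 [ 574.6  -187.52   75.32]
 [ 594.88 -176.32  110.82]]
[ 546.12 -224.98  110.4 ] [ 595.89 -178.27   67.32]
[ 590.34 -229.78   74.46] [ 551.76 -175.13  100.54]
[ 575.11 -222.33   56.71] [ 548.24 -195.44  111.1 ]
side platetop 217 rect [594.5 182.6] [79.2 15.4] ang 11.3 z [105.65 108.13 109.99]
side plate>100 304 rect [594.7 182.6] [79.6 15.4] ang 10.8 z [101.01 107.36 109.9 ]
side bar 169 rect [502.8 164.6] [11.6 97.7] ang -80.5 z [39.59 45.63 48.39]
orange 169
[[ 552.35 -225.01   59.68]
 [ 570.31 -188.92   77.02]
 [ 598.82 -173.72  108.82]]
[ 549.88 -174.04  109.41] [ 598.93 -220.76   69.11]
[ 556.67 -226.44  102.92] [ 578.21 -173.44   65.13]
[ 580.93 -176.72   57.58] [ 549.88 -174.04  109.41]
```

Two things matter here. The plate tips in its own plane, since the slots run front to back. The tool only yaws, so I can push the rear edge forward with closed fingers above the covers. Next I'll fit the cradle pose and check the walls for clearance.

```bash
cat >> h.py <<'E'
RK=np.array([602.9,182.3]);RY=np.radians(10.5)
def r2w(x,y=0): c,s=np.cos(RY),np.sin(RY); return RK+[c*x-s*y,s*x+c*y]
E
python3 - <<'E'
from h import *
from scipy.optimize import least_squares
def sdf(q,c,h):
    d=np.abs(q-c)-h;return np.linalg.norm(np.maximum(d,0),axis=1)+np.minimum(d.max(1),0)
def res(t,p):
    M=(R.from_euler('z',t[2])*R.from_matrix([[3**.5/2,0,-.5],[0,1,0],[.5,0,3**.5/2]]));q=M.inv().apply(p-[t[0],t[1],64+t[3]])
    return np.abs(np.min([sdf(q,[-3,0,25],[3,25,31]),sdf(q,[7.5,0,-3],[7.5,25,3]),sdf(q,[17,0,.5],[2,25,6.5])],0))
a,b=np.load("scene_or.npy"),np.load("side_or.npy")
for p in(a,b,np.r_[a,b]):
    best=min((least_squares(lambda t:np.r_[res(t,p),t[3]*3],[578,-200,y,0],loss='soft_l1') for y in(-.5,-.2,0,.2,.5)),key=lambda s:s.cost)
    print(best.x[:2],np.degrees(best.x[2]),best.x[3],best.cost,np.median(res(best.x,p)))
A=np.r_[cloud(np.load("scene.npy",allow_pickle=True).item()).reshape(-1,3),cloud(np.load("side.npy",allow_pickle=True).item()).reshape(-1,3)]
A=A[np.isfinite(A).all(1)]
H=np.full((14,18),-9.)
for x,y,z in A:
    i,j=int((x-150)//50),int((y+300)//50)
    if 0<=i<14 and 0<=j<18 and z<900: H[i,j]=max(H[i,j],z)
print("cols y from -300 step50; rows x from 150 step 50")
for i in range(14): print(150+50*i,H[i].astype(int))
for v in (-50,-24,61,75,100): print(v,r2w(v))
E
```

```text
[ 578.64 -203.41] 0.44716652066664253 -1.240954112109559 44.12710980651453 0.4592909249021646
[ 579.72 -200.87] 0.39643739421253565 -0.5331389817504443 64.9322325889498 0.5891014665625791
[ 579.62 -202.21] -0.43614029254694897 -1.0978189765638704 136.50202669370688 0.7346805141286277
cols y from -300 step50; rows x from 150 step 50
150 [-9 -9 -4  0  0  0  0 -1  0  0 -9 -9 -9 -9 -9 -9 -9 -9]
200 [-9 -9 -9 -9 -9 -9 -9 -3 -9 -9 -9 -9 -9 -9 -9 -9 -9 -9]
250 [-9 -9 -9 -9 -9 -9 -9 -9 -9 -9 -9 -9 -9 -9 -9 -9 -9 -9]
300 [-9 -9 -9 -9 -9 -9 -9 -9 -9 -9 -9 -9 -9 -9 -9 -9 -9 -9]
350 [-9 -9 -9 -9 -9 -9 -9 -9 -9 12 -2 -9 -9 -9 -9 -9 -9 -9]
400 [ 1  1  2  1  1  3  7  1  2  5  5  4  5  5  4  4 -9 -9]
450 [ 2  3  2 10 14 13  7  2  2 48 49  2  2  3 45  1 -9 -9]
500 [  2 112 111   1   2  23  24   1  48  93  92   2   2  56  56   1  -9  -9]
550 [  3 113 113   1   2  24  24   2  94 111  95   2   3  57  56   1  -9  -9]
600 [  2  15  15   1   2  19   3   2  91 111  95   2   2  79 121 598  -9  -9]
650 [  2   2   1   2   2  14   1   2  -9 107  15   2   2  78 238 599  -9  -9]
700 [ 20  25  26  22  22  20  21   3  33  34   1  41  18  58  60 600  -9  -9]
750 [ 23 376  26  28  27  20  20   1  35  35  33  50  49  58  61 600  -9  -9]
800 [426 434 444 452 461 464 476 478 479 479 513  40   1   0   0 522  -9  -9]
-50 [553.74 173.19]
-24 [579.3  177.93]
61 [662.88 193.42]
75 [676.64 195.97]
100 [701.23 200.52]
```

>>> carry_out(increments=[[[0,3.4,-2.8,0,0.05],[0,3.4,-2.8,0,0.05],[0,3.4,-2.8,0,0.05],[0,3.4,-2.8,0,0.05],[0,3.4,-2.8,0,0.05],[0,3.4,-2.8,0,0.05],[0,3.4,-2.8,0,0.05],[0,3.4,-2.8,0,0.05]]])

```text
clock: 0.9
ee_pos: [482.9, 358.7, 252.4]
tool_rot: [-2.121, -2.312, 0.015]
force: [0.2, 0.9, 0.1]
gripper_width: -0.2
```

>>> carry_out(increments=[[[0,3.2,-2.7,0,0.02],[0,3.2,-2.7,0,0.02],[0,3.2,-2.7,0,0.02],[0,3.2,-2.7,-0.5,0.02],[0,3.2,-2.7,-1,0.02],[0,3.2,-2.7,-2,0],[0,0,0,-2,0],[0,0,0,-1,0]]])

```text
clock: 1.7
ee_pos: [687.7, 177.5, 182.7]
tool_rot: [2.014, 2.409, -0.021]
force: [0.0, 1.4, -0.4]
gripper_width: -0.1
```

```bash
python3 - <<'E'
from h import *
s=readout.get_obs();print(s["ee_pos"],s["tool_rot"],s["joint_pos"],s["clock"])
f=eyes.grab_frame("scene");c=cv2.resize(f["color"][170:330,130:290],None,fx=3.5,fy=3.5,interpolation=cv2.INTER_CUBIC)
cv2.imwrite("pics/a1.png",c)
E
```

```text
[687.69 177.49 182.69] [ 2.01  2.41 -0.02] [-0.15  0.91 -0.37  1.32  0.36  0.99  1.16] 1.7
```

View pics/a1.png

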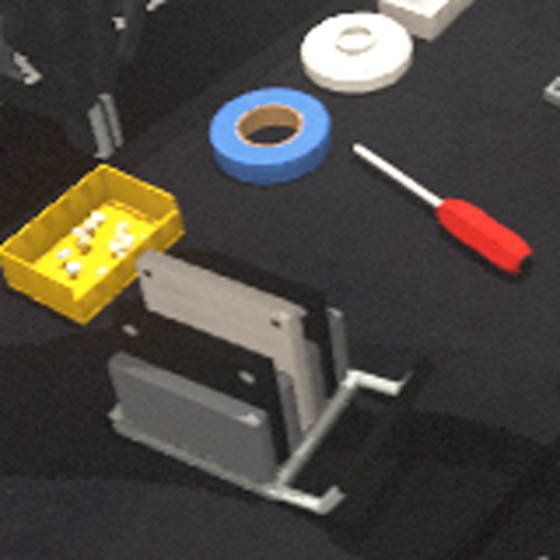

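The picture shows the closed fingertips at crop (105,155), behind and right of the plate's rear edge at (145,265). The rack is undisturbed. I'll line up with the plate's plane and descend behind its rear edge.

>>> carry_out(increments=[[[0,-0.6,0.9,-0.5,0],[0,-0.5,0.8,-1,0],[0,0,0,-1,0],[0,0,0,-1,0],[0,0,0,-1,0],[0,0,0,-0.5,0],[0,0,0,0,0],[0,0,0,0,0]]])

```text
clock: 2.55
ee_pos: [672.7, 200.6, 129.2]
tool_rot: [2.006, 2.417, -0.022]
force: [-0.0, 0.5, 0.1]
gripper_width: 0.2
```

```bash
cat >> h.py <<'E'
def st():
    s=readout.get_obs();p=s["ee_pos"];m=R.from_rotvec(s["tool_rot"]).as_matrix()
    d=p[:2]-RK;c,n=np.cos(RY),np.sin(RY)
    print("t",s["clock"],"ee",p,"yaw",round(float(np.degrees(np.arctan2(m[1,0],m[0,0]))),1),"zaxis",m[:,2],"rackxy",np.array([c*d[0]+n*d[1],-n*d[0]+c*d[1]]),"F",s["force"],"w",round(s["gripper_width"],1),"j",s["joint_pos"])
    return s
E
python3 - <<'E'
from h import *
st()
f=eyes.grab_frame("scene");C=cloud(f)
p=C.reshape(-1,3);
for n in("scene","side"):
    p=cloud(eyes.grab_frame(n)).reshape(-1,3);s=readout.get_obs()["ee_pos"]
    q=p[(np.linalg.norm(p[:,:2]-s[:2],axis=1)<28)&(p[:,2]>60)&(p[:,2]<170)]
    print(n,len(q),q.min(0) if len(q) else 0,q.max(0) if len(q) else 0)
E
```

```text
t 2.55 ee [672.7  200.57 129.22] yaw 100.6 zaxis [-0.01 -0.01 -1.  ] rackxy [71.96  5.24] F [-0.04  0.46  0.14] w 0.2 j [-0.19  0.96 -0.36  1.38  0.39  0.88  1.1 ]
scene 453 [645.39 172.84  68.21] [684.73 227.24 170.  ]
side 0 0 0
```

>>> carry_out(increments=[[[0,0.1,-0.5,-0.6,0],[0,0,0,0,0],[0,-0.5,-0.1,0,0],[0,-0.5,-0.1,0,0],[0,-0.8,-0.15,0.2,0],[0,-0.8,-0.15,0.3,0],[0,-0.8,-0.15,0.4,0],[0,0,0,0,0]]])

```text
clock: 3.5
ee_pos: [646.4, 190.3, 139.0]
tool_rot: [2.001, 2.406, 0.011]
force: [1.3, -0.3, -0.6]
gripper_width: 0.3
```

```bash
python3 - <<'E'
from h import *
st()
f=eyes.grab_frame("scene");c=cv2.resize(f["color"][190:330,140:260],None,fx=4,fy=4,interpolation=cv2.INTER_CUBIC)
cv2.imwrite("pics/a2.png",c)
E
```

```text
t 3.5 ee [646.39 190.29 138.97] yaw 100.5 zaxis [ 0.01 -0.   -1.  ] rackxy [44.22 -0.07] F [ 1.33 -0.33 -0.55] w 0.3 j [-0.18  0.9  -0.35  1.51  0.4   0.79  1.07]
```

View pics/a2.png

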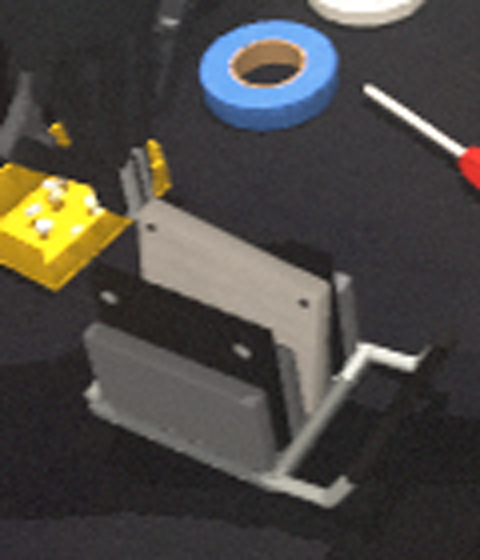

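The picture shows the tips in contact at the plate's top-rear corner (140,205). The plate is tipped about 8° and both covers are still upright. I'll keep pushing.

>>> carry_out(increments=[[[0,-0.8,-0.15,0,0],[0,-0.8,-0.15,0,0],[0,-0.8,-0.15,0.1,0],[0,-0.8,-0.15,0.1,0],[0,-0.7,-0.13,0.1,0],[0,-0.6,-0.11,0.1,0],[0,-0.4,-0.08,0,0],[0,0,0,0,0]]])

```text
clock: 4.35
ee_pos: [619.1, 186.7, 155.8]
tool_rot: [1.987, 2.379, 0.086]
force: [1.3, -0.2, 0.9]
gripper_width: 0.1
```

```bash
cat >> h.py <<'E'
def plate():
    "tilt of plate from points above covers in the middle-slot plane"
    p=cloud(eyes.grab_frame("scene")).reshape(-1,3);d=p[:,:2]-RK;c,n=np.cos(RY),np.sin(RY)
    q=np.c_[c*d[:,0]+n*d[:,1],-n*d[:,0]+c*d[:,1],p[:,2]]
    q=q[(np.abs(q[:,1])<9)&(q[:,2]>20)&(q[:,2]<165)&(q[:,0]>-160)&(q[:,0]<60)]
    x=q[:,0];print("plate: fwd",q[x.argmin()],"top",q[q[:,2].argmax()],"n",len(q))
E
python3 - <<'E'
from h import *
st();plate()
E
```

```text
t 4.35 ee [619.08 186.71 155.83] yaw 100.3 zaxis [ 0.07  0.02 -1.  ] rackxy [16.71  1.39] F [ 1.32 -0.23  0.92] w 0.1 j [-0.18  0.83 -0.33  1.65  0.42  0.67  1.01]
plate: fwd [-107.98   -3.63   44.41] top [  6.12   0.47 164.91] n 1298
```

>>> carry_out(increments=[[[0,-0.8,-0.2,-0.2,0],[0,-0.8,-0.2,-0.2,0],[0,-0.8,-0.2,-0.2,0],[0,-0.8,-0.2,-0.2,0],[0,-0.6,-0.15,-0.2,0],[0,-0.5,-0.1,-0.1,0],[0,0,0,0,0],[0,0,0,0,0]]])

```text
clock: 5.2
ee_pos: [603.4, 183.6, 162.0]
tool_rot: [1.97, 2.344, 0.178]
force: [1.7, 0.1, 3.7]
gripper_width: 0.2
```

```bash
python3 - <<'E'
from h import *
st()
f=eyes.grab_frame("scene");c=cv2.resize(f["color"][190:330,140:260],None,fx=4,fy=4,interpolation=cv2.INTER_CUBIC)
cv2.imwrite("pics/a3.png",c)
E
```

```text
t 5.2 ee [603.39 183.6  162.05] yaw 100.0 zaxis [ 0.13  0.04 -0.99] rackxy [0.71 1.19] F [1.68 0.09 3.67] w 0.2 j [-0.2   0.78 -0.3   1.76  0.46  0.53  0.96]
```

View pics/a3.png

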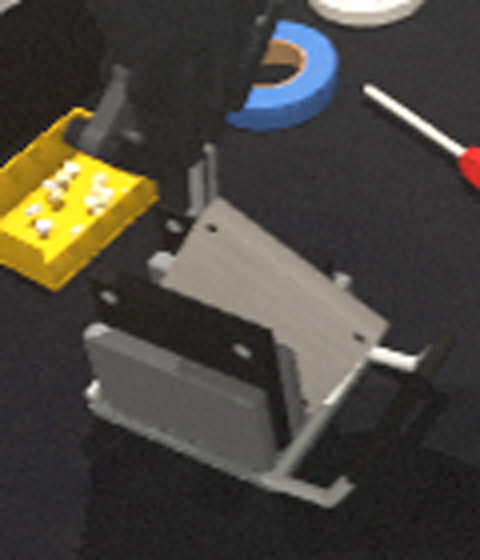

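The picture shows the plate tipped about 30° with its top-rear corner at (218,200). The covers are undisturbed. The arm yields under contact and each row starts from the measured pose, so I'll use larger steps.

>>> carry_out(increments=[[[0,-1.3,-0.3,-0.5,0],[0,-1.3,-0.3,-0.5,0],[0,-1.3,-0.3,-0.5,0],[0,-1.2,-0.25,-0.4,0],[0,-0.9,-0.2,-0.3,0],[0,0,0,0,0],[0,0,0,0,0],[0,0,0,0,0]]])

```text
clock: 6.05
ee_pos: [584.3, 179.9, 166.6]
tool_rot: [1.942, 2.291, 0.306]
force: [1.7, 0.0, 5.5]
gripper_width: 0.1
```

```bash
python3 - <<'E'
from h import *
st();plate()
E
```

```text
t 6.05 ee [584.28 179.92 166.6 ] yaw 99.7 zaxis [ 0.22  0.07 -0.97] rackxy [-18.75   1.06] F [1.7  0.01 5.46] w 0.1 j [-0.26  0.73 -0.2   1.92  0.52  0.31  0.86]
plate: fwd [-108.73    7.12   90.27] top [-26.78   7.14 164.99] n 1423
```

>>> carry_out(increments=[[[0,0,0,-1.0,0],[0,0,0,-1.0,0],[0,0,0,-1.0,0],[0,0,0,-1.0,0],[0,0,0,0,0],[0,0,0,0,0],[0,0,0,0,0],[0,0,0,0,0]]])

```text
clock: 6.9
ee_pos: [609.6, 186.5, 140.4]
tool_rot: [1.926, 2.261, 0.38]
force: [2.9, 0.0, 6.1]
gripper_width: 0.1
```

```bash
python3 - <<'E'
from h import *
st();plate()
E
```

```text
t 6.9 ee [609.59 186.5  140.39] yaw 99.6 zaxis [ 0.27  0.1  -0.96] rackxy [7.34 2.91] F [2.93 0.04 6.11] w 0.1 j [-0.3   0.78 -0.12  1.91  0.55  0.19  0.83]
plate: fwd [-107.78   -7.97   45.39] top [-12.47  -6.89 163.88] n 1340
```

The arm sags and tilts under load because each row restarts from the measured pose. Joint 6 is getting close to its limit. I'll back off so the plate settles upright, then turn the tool half a turn. That points the tilt forward, so the next push will straighten it, and I'll make that push brisk.

>>> carry_out(increments=[[[0,1.0,0.2,0.5,0],[0,1.0,0.2,0.8,0],[0,1.0,0.2,0.8,0],[0,1.0,0.2,0.8,-0.1],[0,1.0,0.2,0.8,-0.14],[0,1.0,0.2,0,-0.14],[0,0.8,0.1,0,-0.14],[0,0.5,0.1,0,-0.14]]])

```text
clock: 7.75
ee_pos: [663.1, 193.2, 162.3]
tool_rot: [2.547, 1.47, 0.219]
force: [0.9, 0.4, -0.5]
gripper_width: 0.1
```

```bash
python3 - <<'E'
from h import *
st()
E
```

```text
t 7.75 ee [663.14 193.24 162.31] yaw 60.2 zaxis [ 0.22 -0.09 -0.97] rackxy [61.23 -0.22] F [ 0.86  0.42 -0.47] w 0.1 j [-0.46  0.83  0.05  1.63  0.28  0.53  0.39]
```

>>> carry_out(increments=[[[0,0.3,0.1,0,-0.149],[0,0.3,0.1,0,-0.149],[0,0.3,0.1,0,-0.149],[0,0.2,0.1,0,-0.149],[0,0,0,0,-0.149],[0,0,0,0,-0.149],[0,0,0,0,-0.149],[0,0,0,0,-0.149]]])

```text
clock: 8.55
ee_pos: [649.5, 197.1, 143.3]
tool_rot: [2.9, -0.212, -0.057]
force: [-0.4, -0.8, 0.5]
gripper_width: -0.1
```

>>> carry_out(increments=[[[0,0,0,0,-0.149],[0,0,0,0,-0.149],[0,0,0,0,-0.149],[0,0,0,0,-0.149],[0,0,0,0,-0.149],[0,0,0,0,-0.149],[0,0,0,0,-0.149],[0,0,0,0,-0.1]]])

```text
clock: 9.35
ee_pos: [640.2, 198.7, 135.8]
tool_rot: [2.354, -1.789, -0.273]
force: [2.6, 1.6, 6.3]
gripper_width: -0.2
```

```bash
python3 - <<'E'
from h import *
st();plate()
E
```

```text
t 9.35 ee [640.17 198.74 135.82] yaw -74.8 zaxis [-0.25 -0.03 -0.97] rackxy [39.64  9.38] F [2.61 1.57 6.29] w -0.2 j [-0.57  1.07  0.54  1.26 -0.53  1.22 -1.25]
plate: fwd [-107.79    0.11   42.52] top [ 35.44   0.06 164.87] n 1011
```

>>> carry_out(increments=[[[0,0,0,1.5,0],[0,0.5,0,1.5,-0.03],[0,0.8,-0.1,0.5,-0.03],[0,0.8,-0.1,0,-0.02],[0,0.8,0,0,0],[0,0.8,0,0,0],[0,0,0,0,0],[0,0,0,0,0]]])

```text
clock: 10.2
ee_pos: [669.6, 194.6, 165.0]
tool_rot: [2.257, -1.889, -0.315]
force: [-0.4, -0.1, 0.3]
gripper_width: 0.1
```

```bash
python3 - <<'E'
from h import *
st();plate()
E
```

```text
t 10.2 ee [669.62 194.64 164.99] yaw -80.2 zaxis [-0.28 -0.   -0.96] rackxy [67.85 -0.02] F [-0.42 -0.1   0.35] w 0.1 j [-0.52  1.09  0.56  1.1  -0.54  1.37 -1.36]
plate: fwd [-108.39    4.66   45.25] top [ 57.03   1.64 164.91] n 1062
```

>>> carry_out(increments=[[[0,0.9,0.2,-0.3,0],[0,0.6,0.1,-0.8,0],[0,0,0,-1,0],[0,0,0,-1,0],[0,0,0,-1,0],[0,0,0,-0.3,0],[0,0,0,0,0],[0,0,0,0,0]]])

```text
clock: 11.05
ee_pos: [681.4, 197.9, 115.3]
tool_rot: [2.251, -1.886, -0.322]
force: [-0.7, -0.4, -0.3]
gripper_width: 0.0
```

```bash
python3 - <<'E'
from h import *
st()
E
```

```text
t 11.05 ee [681.37 197.92 115.31] yaw -80.3 zaxis [-0.28 -0.   -0.96] rackxy [80.    1.06] F [-0.68 -0.44 -0.32] w 0.0 j [-0.51  1.17  0.54  1.06 -0.56  1.34 -1.36]
```

>>> carry_out(increments=[[[0,-1.2,-0.25,0.2,0],[0,-1.8,-0.35,0.4,0],[0,-1.8,-0.35,0.3,0],[0,-1.8,-0.35,0.2,0],[0,-1.8,-0.35,0,0],[0,-1.8,-0.35,0,0],[0,-1.8,-0.35,-0.2,0],[0,-1.5,-0.3,-0.2,0]]])

```text
clock: 11.85
ee_pos: [598.1, 176.5, 159.0]
tool_rot: [2.353, -1.947, -0.185]
force: [4.4, 1.6, 11.6]
gripper_width: -0.0
```

```bash
cat >> h.py <<'E'
def theta():
    s=readout.get_obs();p=s["ee_pos"];m=R.from_rotvec(s["tool_rot"]).as_matrix();t=p+25*m[:,2]
    d=t[:2]-RK;x=np.cos(RY)*d[0]+np.sin(RY)*d[1];a=x-11+50;b=t[2]-10;A=np.hypot(a,b)
    print("tip rackx",x,"z",t[2],"theta if touching",np.degrees(np.arctan2(b,a)-np.arccos(100/A)) if A>100 else None)
E
python3 - <<'E'
from h import *
st();theta();plate()
E
```

```text
t 11.85 ee [598.11 176.45 158.98] yaw -79.4 zaxis [-0.14  0.01 -0.99] rackxy [-5.78 -4.88] F [ 4.42  1.64 11.58] w -0.0 j [-0.6   0.93  0.55  1.54 -0.59  0.99 -1.21]
tip rackx -9.263710299695454 z 134.244088976513 theta if touching 38.05415111523311
plate: fwd [-107.49   -0.65   44.57] top [-16.22  -1.81 164.92] n 1692
```

>>> carry_out(increments=[[[0,-1.8,-0.2,-0.6,0],[0,-1.8,-0.2,-0.6,0],[0,-1.8,-0.2,-0.6,0],[0,-1.5,-0.2,-0.5,0],[0,-1.0,-0.1,-0.2,0],[0,-0.5,0,0,0],[0,0,0,0.5,0],[0,0,0,1.0,0]]])

```text
clock: 12.7
ee_pos: [549.5, 166.3, 183.4]
tool_rot: [2.411, -2.0, -0.089]
force: [0.3, 0.1, 0.1]
gripper_width: 0.5
```

```bash
python3 - <<'E'
from h import *
st();theta()
f=eyes.grab_frame("scene");c=cv2.resize(f["color"][190:330,140:260],None,fx=4,fy=4,interpolation=cv2.INTER_CUBIC)
cv2.imwrite("pics/a4.png",c)
E
```

```text
t 12.7 ee [549.51 166.33 183.4 ] yaw -79.4 zaxis [-0.05  0.03 -1.  ] rackxy [-55.4   -5.97] F [0.29 0.14 0.06] w 0.5 j [-0.65  0.8   0.55  1.78 -0.62  0.78 -1.15]
tip rackx -56.46576598914591 z 158.43785609046267 theta if touching 48.70587853519673
```

View pics/a4.png

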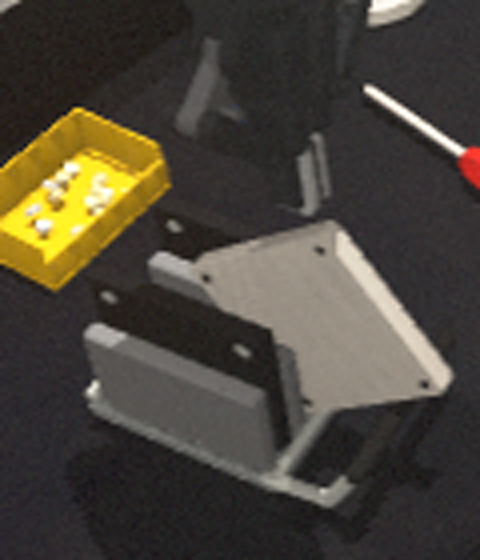

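The plate now leans on the front bar, with its top corner at (335,225) and the forward corner at (445,375). The fingers are clear at (310,205) and the force is near zero. Next I'll open, move above the former top edge near its upper corner and descend. I'll also find a free patch of worktop.

>>> carry_out(increments=[[[4.0,0,0,0,0],[4.0,-1,0,0,0],[4.0,-1,0,0,0],[4.0,-0.9,0.1,0,0],[4.0,0,0,-1,0],[4.0,0,0,-1,0],[4.0,0,0,-0.8,0],[4.0,0,0,0,0]]])

```text
clock: 13.55
ee_pos: [516.5, 167.6, 152.9]
tool_rot: [2.41, -1.997, -0.092]
force: [-0.2, -0.9, -0.2]
gripper_width: 40.4
```

```bash
python3 - <<'E'
from h import *
st();plate()
A=np.r_[cloud(np.load("scene.npy",allow_pickle=True).item()).reshape(-1,3),cloud(np.load("side.npy",allow_pickle=True).item()).reshape(-1,3)]
A=A[np.isfinite(A).all(1)]
H=np.full((14,14),-9.)
for x,y,z in A:
    i,j=int((x-430)//20),int((y+180)//20)
    if 0<=i<14 and 0<=j<14: H[i,j]=max(H[i,j],z)
print("y",list(range(-180,100,20)))
for i in range(14): print(430+20*i,H[i].astype(int))
E
```

```text
t 13.55 ee [516.48 167.6  152.95] yaw -79.3 zaxis [-0.05  0.03 -1.  ] rackxy [-87.65   1.3 ] F [-0.16 -0.85 -0.24] w 40.4 j [-0.65  0.81  0.49  1.89 -0.67  0.66 -1.1 ]
plate: fwd [-126.81   -7.32   69.18] top [-69.67  -0.47 146.95] n 1362
y [-180, -160, -140, -120, -100, -80, -60, -40, -20, 0, 20, 40, 60, 80]
430 [1 0 0 1 1 1 1 3 1 7 5 2 0 1]
450 [ 0  1  1 10 11 13 11  6  8  7  6  1  0  2]
470 [ 0  1  1  1 11 14 13  4  1  1  1  1  2  2]
490 [11 10  1  1 11 12  1  1  1  1  1  1  1  1]
510 [15 13  1  1  2  1  1  2 17 11  1  1  1  1]
530 [111  12   1   1   1   1   1   1  23  24   2   1   1   1]
550 [113  12   0   1   1   1   1   0  23  21   2   2   1   1]
570 [79 12  1  1  1  2  1  0 24 24  1  1  0  0]
590 [78 13  1  0  1  2  1  0 23 14  1  1  2  0]
610 [15 12  1  1  2  1  3  0 16  1  3  3  1  0]
630 [ 1  1  1  0  2  2  1 13 15  1  1  0  2  1]
650 [ 1  2  1  1  1  2  1 14 14  1  1  1  1  1]
670 [ 0  1  0  1  1  2  1 13 12  0  1  1  0  0]
690 [ 1  1  0  1  0  0  0 13  1  1  1  2  1  0]
```

>>> carry_out(increments=[[[4.0,0.2,-0.1,-1,0],[4.0,0,0,-0.8,0],[4.0,0,0,0,0],[0.6,0,0,0,0],[0.6,0,0,0,0],[0.6,0,0,0,0],[0.6,0,0,0,0],[0.6,0,0,0,0]]])

```text
clock: 14.4
ee_pos: [520.7, 165.0, 133.9]
tool_rot: [2.409, -2.0, -0.086]
force: [-0.3, -1.3, -2.6]
gripper_width: 10.0
```

```bash
python3 - <<'E'
from h import *
st()
E
```

```text
t 14.4 ee [520.72 165.04 133.85] yaw -79.4 zaxis [-0.05  0.03 -1.  ] rackxy [-83.95  -1.99] F [-0.31 -1.27 -2.6 ] w 10.0 j [-0.63  0.84  0.47  1.89 -0.7   0.63 -1.08]
```

>>> carry_out(increments=[[[0.6,0,0,1.5,0],[0.6,0,0,1.8,0],[0.6,0,0,1.8,0],[0.6,0,0,1.8,0],[0.6,0,0,1.8,0],[0.6,0,0,1.8,0],[0.6,0,0,1.8,0],[0.6,0,0,1.0,0]]])

```text
clock: 15.2
ee_pos: [512.5, 166.1, 267.2]
tool_rot: [2.401, -1.988, -0.107]
force: [0.3, 0.7, -4.0]
gripper_width: 10.0
```

```bash
python3 - <<'E'
from h import *
st()
f=eyes.grab_frame("scene");c=cv2.resize(f["color"][150:330,120:320],None,fx=3,fy=3,interpolation=cv2.INTER_CUBIC)
cv2.imwrite("pics/a5.png",c)
E
```

```text
t 15.2 ee [512.51 166.1  267.2 ] yaw -79.3 zaxis [-0.07  0.03 -1.  ] rackxy [-91.83   0.55] F [ 0.25  0.75 -3.99] w 10.0 j [-0.74  0.66  0.64  1.79 -0.53  0.93 -1.23]
```

View pics/a5.png

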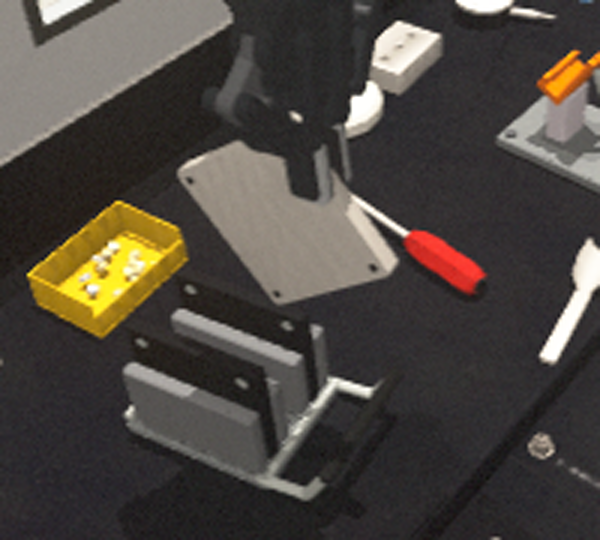

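The picture shows the plate held at its top-front edge near (315,185), clear of the rack and still tipped. Its lowest corner is at (280,300) and both covers are upright. I'll carry it to the free patch of worktop.

>>> carry_out(increments=[[[0.6,0.8,-2.8,0.2,0],[0.6,0.9,-3,0.2,0],[0.6,0.9,-3,0.2,0],[0.6,0.9,-3,0,0],[0.6,0.9,-3,0,0],[0.6,0.9,-3,0,0],[0.6,0.9,-3,0,0],[0.6,0.5,-1.5,0,0]]])

```text
clock: 16.05
ee_pos: [575.4, -57.2, 267.4]
tool_rot: [2.41, -1.97, -0.129]
force: [-0.5, 0.3, -3.0]
gripper_width: 10.1
```

```bash
cat >> h.py <<'E'
def held(n="scene",zmin=20,r=130):
    "corners of plate in plane of the tool (perp to tool x): coords along plane w, z"
    s=readout.get_obs();p0=s["ee_pos"];m=R.from_rotvec(s["tool_rot"]).as_matrix();nx=m[:2,0]/np.linalg.norm(m[:2,0]);t=np.array([-nx[1],nx[0]])
    p=cloud(eyes.grab_frame(n)).reshape(-1,3);d=p[:,:2]-p0[:2]
    q=np.c_[d@t,d@nx,p[:,2]];k=(np.abs(q[:,1])<9)&(np.abs(q[:,0])<r)&(q[:,2]>zmin)&(q[:,2]<p0[2]+20)
    q=q[k]
    for w in ("w",0),("z",2):
        print(n,w[0],"min",q[q[:,w[1]].argmin()],"max",q[q[:,w[1]].argmax()],"dir t",t)
E
python3 - <<'E'
from h import *
st();held()
E
```

```text
t 16.05 ee [575.41 -57.2  267.37] yaw -78.6 zaxis [-0.08  0.03 -1.  ] rackxy [ -70.67 -230.48] F [-0.46  0.33 -3.03] w 10.1 j [-0.29  0.72  0.61  1.64 -0.47  1.02 -0.88]
scene w min [-44.56  -5.31 203.48] max [ 92.59  -3.47 218.75] dir t [0.98 0.2 ]
scene z min [ 35.37  -8.07 145.21] max [  6.2    7.23 286.61] dir t [0.98 0.2 ]
```

>>> carry_out(increments=[[[0.6,0.2,-1.5,-1.5,0],[0.6,0.1,-1.2,-2,0],[0.6,0,0,-2,0],[0.6,0,0,-2,0],[0.6,0,0,-2,0],[0.6,0,0,-1.5,0],[0.6,0,0,-0.5,0],[0.6,0,0,0,0]]])

```text
clock: 16.9
ee_pos: [574.8, -84.3, 141.6]
tool_rot: [2.405, -1.97, -0.144]
force: [-0.2, -0.5, -3.9]
gripper_width: 9.7
```

```bash
python3 - <<'E'
from h import *
st();held(zmin=6)
E
```

```text
t 16.9 ee [574.8  -84.34 141.6 ] yaw -78.8 zaxis [-0.09  0.04 -1.  ] rackxy [ -76.22 -257.05] F [-0.18 -0.5  -3.91] w 9.7 j [-0.18  0.88  0.5   1.73 -0.58  0.78 -0.75]
scene w min [-112.74   -2.04    8.65] max [90.62 -8.32 94.63] dir t [0.98 0.19]
scene z min [-110.04   -7.76    6.01] max [  7.21   6.58 161.28] dir t [0.98 0.19]
```

>>> carry_out(increments=[[[0.6,0,0,-1.2,0],[0.6,0,0,-1.0,0],[0.6,0,0,-0.3,0],[1.7,0,0,-0.3,0],[1.7,0,0,-1.0,0],[1.7,0,0,-1.2,0],[1.7,0,0,-1.0,0],[1.7,0,0,0,0]]])

```text
clock: 17.75
ee_pos: [577.9, -87.7, 87.1]
tool_rot: [2.409, -1.976, -0.129]
force: [-0.6, 0.1, -0.5]
gripper_width: 16.9
```

```bash
python3 - <<'E'
from h import *
st()
f=eyes.grab_frame("scene");c=cv2.resize(f["color"][130:280,200:370],None,fx=3.5,fy=3.5,interpolation=cv2.INTER_CUBIC)
cv2.imwrite("pics/a6.png",c)
E
```

```text
t 17.75 ee [577.9  -87.69  87.08] yaw -78.8 zaxis [-0.08  0.03 -1.  ] rackxy [ -73.78 -260.92] F [-0.62  0.13 -0.52] w 16.9 j [-0.15  0.96  0.44  1.75 -0.63  0.67 -0.71]
```

View pics/a6.png

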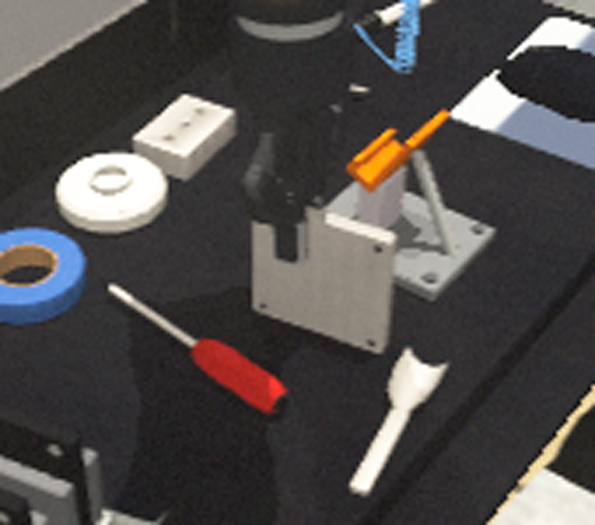

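The plate stands flat on an edge between the open fingers: top edge from (330,215) to (395,240), bottom from (255,310) to (380,350). I'll measure its extent to regrip at the middle.

```bash
python3 - <<'E'
from h import *
s=st();p0=s["ee_pos"]
m=R.from_rotvec(s["tool_rot"]).as_matrix();nx=m[:2,0]/np.linalg.norm(m[:2,0]);t=np.array([-nx[1],nx[0]])
for n in("scene","side"):
    p=cloud(eyes.grab_frame(n)).reshape(-1,3);d=p[:,:2]-p0[:2];q=np.c_[d@t,d@nx,p[:,2]]
    k=(np.abs(q[:,1])<16)&(np.abs(q[:,0])<110)
    for lo,hi in((40,55),(94,104)):
        a=q[k&(q[:,2]>lo)&(q[:,2]<hi)]
        print(n,lo,len(a),np.percentile(a[:,0],[1,99]) if len(a) else 0,np.percentile(a[:,1],[2,50,98]) if len(a) else 0)
E
```

```text
t 17.8 ee [578.17 -87.84  87.59] yaw -78.8 zaxis [-0.08  0.03 -1.  ] rackxy [ -73.55 -261.11] F [-0.51  0.25 -0.69] w 16.9 j [-0.15  0.96  0.44  1.75 -0.63  0.67 -0.71]
scene 40 187 [-70.1   28.67] [-10.36  -7.16  -3.34]
scene 94 147 [-69.73   4.34] [-14.05  -4.1   13.64]
side 40 218 [-65.99  31.18] [-13.38  -8.46  -4.53]
side 94 124 [-66.12  31.19] [-12.05  -6.77   7.73]
```

>>> carry_out(increments=[[[1.7,-0.4,-0.08,0.2,0],[1.7,-0.5,-0.1,0.2,0],[1.7,-0.5,-0.1,0.2,0],[1.7,-0.4,-0.08,0,0],[0.6,0,0,0,0],[0.6,0,0,0,0],[0.6,0,0,0,0],[0.6,0,0,0,0]]])

```text
clock: 18.7
ee_pos: [559.7, -92.8, 96.7]
tool_rot: [2.41, -1.978, -0.121]
force: [-0.9, 0.2, 0.9]
gripper_width: 10.2
```

```bash
python3 - <<'E'
from h import *
st()
E
```

```text
t 18.7 ee [559.72 -92.8   96.66] yaw -78.8 zaxis [-0.07  0.03 -1.  ] rackxy [ -92.59 -262.63] F [-0.93  0.15  0.86] w 10.2 j [-0.14  0.92  0.43  1.81 -0.63  0.64 -0.68]
```

>>> carry_out(increments=[[[0.6,0,0,1.5,0],[0.6,0,0,1.8,0],[0.6,0,0,1.8,0],[0.6,0,0,1.8,0.1],[0.6,0,0,1.8,0.149],[0.6,0,0,1.8,0.149],[0.6,0,0,1.8,0.149],[0.6,0,0,1.2,0.149]]])

```text
clock: 19.5
ee_pos: [556.2, -92.3, 238.7]
tool_rot: [2.913, -1.012, -0.107]
force: [-0.0, -0.2, -3.5]
gripper_width: 10.0
```

>>> carry_out(increments=[[[0.6,0.2,-1.2,0.3,0.149],[0.6,0.3,-1.3,0.2,0.149],[0.6,0.3,-1.3,0.2,0.149],[0.6,0.3,-1.3,0.2,0.149],[0.6,0.3,-1.3,0.2,0.06],[0.6,0.3,-1.3,0,0],[0.6,0.3,-1.3,0,0],[0.6,0,-0.5,0,0]]])

```text
clock: 20.3
ee_pos: [574.6, -190.5, 257.2]
tool_rot: [3.063, -0.015, -0.073]
force: [-0.9, -0.1, -3.8]
gripper_width: 10.2
```

```bash
cat >> h.py <<'E'
def ends(zs=((-95,-75),(-60,-45)),half=30):
    "plate face positions at heights relative to TCP"
    s=st();p0=s["ee_pos"];m=R.from_rotvec(s["tool_rot"]).as_matrix();nx=m[:2,0]/np.linalg.norm(m[:2,0]);t=np.array([-nx[1],nx[0]])
    for n in("scene","side"):
        p=cloud(eyes.grab_frame(n)).reshape(-1,3);d=p[:,:2]-p0[:2];q=np.c_[d@t,d@nx,p[:,2]-p0[2]]
        k=(np.abs(q[:,1])<half)&(np.abs(q[:,0])<75)&(q[:,2]<-20)&(q[:,2]>-115)
        a=q[k];print(n,"t",np.percentile(a[:,0],[1,99]),"zmin",a[:,2].min()+p0[2])
        for lo,hi in zs:
            b=a[(a[:,2]>lo)&(a[:,2]<hi)];print("  rel z",lo,hi,len(b),"n",np.percentile(b[:,1],[2,25,50,75,98]) if len(b) else 0,"t",np.percentile(b[:,0],[1,99]) if len(b) else 0)
E
python3 - <<'E'
from h import *
ends()
E
```

```text
t 20.3 ee [ 574.58 -190.53  257.19] yaw -0.7 zaxis [-0.05 -0.08 -1.  ] rackxy [ -95.78 -361.42] F [-0.95 -0.06 -3.79] w 10.2 j [ 0.07  0.68  0.23  1.62 -0.07  0.88  0.29]
scene t [-49.56  50.23] zmin 159.6015852966171
  rel z -95 -75 204 n [-11.26  -9.99  -9.32  -8.28   0.4 ] t [-49.65  50.12]
  rel z -60 -45 158 n [-9.79 -8.47 -7.9  -7.23  3.  ] t [-48.01  50.23]
side t [-42.07  53.74] zmin 159.3817737045776
  rel z -95 -75 54 n [-8.62 -8.52 -4.3  -0.23  2.84] t [-46.34  52.97]
  rel z -60 -45 42 n [-6.94 -6.87 -2.78  1.34  4.28] t [-39.95  53.49]
```

>>> carry_out(increments=[[[0.6,0.6,-0.6,0,0],[0.6,0.6,-0.6,-0.8,0.01],[0.6,0,0,-1.3,0],[0.6,0,0,-1.3,0],[0.6,0,0,-1.3,0],[0.6,0,0,-1.0,0],[0.6,0,0,0,0],[0.6,0,0,0,0]]])

```text
clock: 21.2
ee_pos: [586.8, -198.2, 191.9]
tool_rot: [3.067, 0.009, -0.081]
force: [0.1, 0.4, -3.7]
gripper_width: 10.0
```

```bash
python3 - <<'E'
from h import *
ends(zs=((-88,-75),(-60,-45)),half=18)
E
```

```text
t 21.2 ee [ 586.78 -198.24  191.86] yaw 0.2 zaxis [-0.05 -0.07 -1.  ] rackxy [ -85.2  -371.23] F [ 0.12  0.38 -3.73] w 10.0 j [ 0.1   0.78  0.2   1.63 -0.08  0.78  0.31]
scene t [-48.94  50.62] zmin 77.85091699162058
  rel z -88 -75 123 n [-11.19 -10.2   -9.49  -8.62   0.01] t [-48.57  50.42]
  rel z -60 -45 136 n [-9.72 -8.64 -8.21 -7.36  1.24] t [-47.4   50.68]
side t [-37.36  54.85] zmin 76.91311791837131
  rel z -88 -75 21 n [-7.15 -4.69 -2.26  0.26  2.73] t [47.55 53.62]
  rel z -60 -45 26 n [-5.49 -3.05 -0.61  1.86  4.3 ] t [45.72 52.34]
```

>>> carry_out(increments=[[[0.6,0,-0.4,-0.7,0],[0.6,0,0,-0.8,0],[0.6,0,0,-0.5,0],[0.6,0,0,-0.3,0],[0.6,0,0,-0.2,0],[0.6,0,0,0,0],[0.6,0,0,0,0],[0.6,0,0,0,0]]])

```text
clock: 22.1
ee_pos: [589.0, -203.4, 175.0]
tool_rot: [3.066, 0.006, -0.067]
force: [0.2, 0.9, -0.3]
gripper_width: 10.0
```

```bash
python3 - <<'E'
from h import *
st()
f=eyes.grab_frame("scene");g=eyes.grab_frame("side")
a=cv2.resize(f["color"][120:220,260:360],(400,400),interpolation=cv2.INTER_CUBIC)
b=cv2.resize(g["color"][110:210,230:330],(400,400),interpolation=cv2.INTER_CUBIC)
cv2.imwrite("pics/a7.png",np.hstack([a,b]))
E
```

```text
t 22.1 ee [ 588.96 -203.44  175.03] yaw 0.1 zaxis [-0.04 -0.07 -1.  ] rackxy [ -84.   -376.74] F [ 0.16  0.88 -0.34] w 10.0 j [ 0.11  0.8   0.2   1.64 -0.09  0.73  0.32]
```

View pics/a7.png

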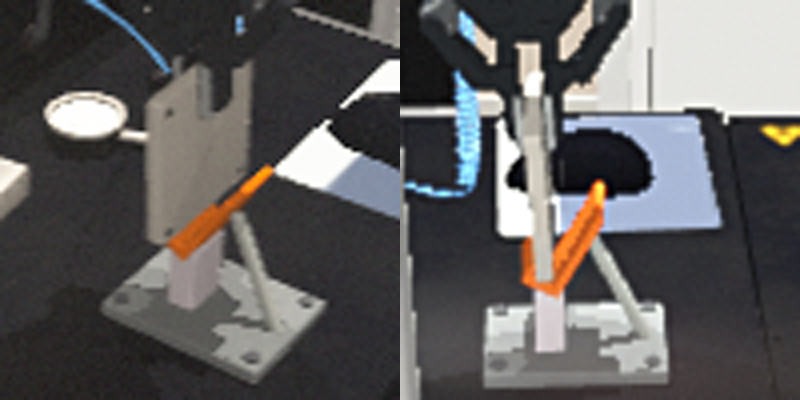

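The side view (right) shows the plate's lower edge at (545,283) next to the lip at (527,255). Its bottom works out to z ≈ 77 mm, which is lip-top height, so it is sitting on the lip. I'll lift slightly, shift about 5 mm toward the robot and lower again.

>>> carry_out(increments=[[[0.6,0,0,0.4,0],[0.6,-0.3,0,0.2,0],[0.6,-0.2,0,0,0],[0.6,-0.1,0,-0.5,0],[0.6,-0.1,0,-0.6,0],[0.6,0,0,-0.5,0],[0.6,0,0,-0.3,0],[0.6,0,0,0,0]]])

```text
clock: 23.0
ee_pos: [585.0, -204.3, 165.1]
tool_rot: [3.065, 0.006, -0.054]
force: [-1.0, 0.2, -3.0]
gripper_width: 9.9
```

```bash
python3 - <<'E'
from h import *
ends(zs=((-88,-75),(-60,-45)),half=18)
E
```

```text
t 23.0 ee [ 585.04 -204.33  165.12] yaw 0.2 zaxis [-0.04 -0.08 -1.  ] rackxy [ -88.02 -376.9 ] F [-0.96  0.16 -3.  ] w 9.9 j [ 0.11  0.81  0.19  1.67 -0.09  0.69  0.32]
scene t [-49.51  50.31] zmin 50.408092699016265
  rel z -88 -75 99 n [-10.25  -8.99  -8.46  -7.81  -0.3 ] t [-51.51  49.81]
  rel z -60 -45 129 n [-9.26 -8.21 -7.51 -6.76  0.46] t [-49.08  49.76]
side t [-33.85  54.79] zmin 50.365945569841074
  rel z -88 -75 71 n [-17.65 -14.73  -7.17   0.21   8.34] t [-46.84  54.3 ]
  rel z -60 -45 27 n [-5.52 -3.06 -0.6   1.94  4.42] t [47.69 53.4 ]
```

The bottom edge is now at z ≈ 67 mm, below the lip top and inside the channel. I'll open the jaws moderately and walk them toward the robot so the far finger leans the plate onto the backrest.

>>> carry_out(increments=[[[2.4,0,0,0,0],[3.0,-0.4,0,0,0],[3.4,-0.6,0,0,0],[3.8,-0.7,0,0,0],[4.2,-0.8,0,0,0],[4.5,-0.8,0,0,0],[4.5,-0.8,0,0,0],[4.5,-0.6,0,0,0]]])

```text
clock: 23.9
ee_pos: [533.4, -205.3, 163.6]
tool_rot: [3.063, 0.005, -0.056]
force: [-0.1, 0.1, 0.6]
gripper_width: 44.6
```

```bash
cat >> h.py <<'E'
def cradle():
    M=np.array([[3**.5/2,0,-.5],[0,1,0],[.5,0,3**.5/2]])
    for n in("scene","side"):
        f=eyes.grab_frame(n);p=cloud(f).reshape(-1,3);h=cv2.cvtColor(f["color"],cv2.COLOR_BGR2HSV).reshape(-1,3)
        q=(p-[579.5,-202,64])@M
        k=(np.abs(q[:,0]-5)<22)&(np.abs(q[:,1])<75)&(q[:,2]>-5)&(q[:,2]<115)&(h[:,1]<70)&(h[:,2]>70)
        a=q[k]
        if len(a)<30: print(n,len(a));continue
        print(n,len(a),"y",np.percentile(a[:,1],[1,99]),"z",np.percentile(a[:,2],[1,99]))
        for lo,hi in((10,30),(40,60),(75,95)):
            b=a[(a[:,2]>lo)&(a[:,2]<hi)&(np.abs(a[:,1])<52)];print("  z",lo,hi,len(b),"x",np.percentile(b[:,0],[2,25,50,75,98]) if len(b) else 0)
E
python3 - <<'E'
from h import *
st();cradle()
E
```

```text
t 23.9 ee [ 533.42 -205.32  163.57] yaw 0.1 zaxis [-0.04 -0.08 -1.  ] rackxy [-138.95 -368.47] F [-0.1   0.11  0.57] w 44.6 j [ 0.13  0.76  0.19  1.82 -0.08  0.59  0.34]
scene 262 y [-35.35  48.59] z [ -4.58 101.65]
  z 10 30 25 x [-15.59   2.86   6.22   8.62  11.82]
  z 40 60 22 x [-0.67  0.54  2.46  4.82  6.93]
  z 75 95 43 x [-3.37 -0.65  3.24  6.93 25.98]
side 603 y [-51.57  50.35] z [ 2.66 99.96]
  z 10 30 106 x [-14.58  10.35  13.01  13.64  14.5 ]
  z 40 60 100 x [ 1.28  9.33 10.7  11.38 12.65]
  z 75 95 125 x [-1.49  7.33  8.66  9.29 26.  ]
```

>>> carry_out(increments=[[[4.5,0,0,1,0],[4.5,0,0,1.5,0],[4.5,0,0,1.5,0],[4.5,0,0,1.5,0],[4.5,0,0,1.5,0],[4.5,0,0,1.5,0],[4.5,0,0,1,0],[4.5,0,0,0,0]]])

```text
clock: 24.8
ee_pos: [536.9, -205.4, 267.2]
tool_rot: [3.062, 0.007, -0.046]
force: [-0.0, 0.7, 0.1]
gripper_width: 45.1
```

```bash
python3 - <<'E'
from h import *
st();cradle()
M=np.array([[3**.5/2,0,-.5],[0,1,0],[.5,0,3**.5/2]])
ims=[]
for n,(v,u) in (("side",(110,230)),("scene",(120,260))):
    f=eyes.grab_frame(n);ims.append(cv2.resize(f["color"][v:v+100,u:u+100],(400,400),interpolation=cv2.INTER_CUBIC))
    p=cloud(f).reshape(-1,3);h=cv2.cvtColor(f["color"],cv2.COLOR_BGR2HSV).reshape(-1,3);q=(p-[579.5,-202,64])@M
    g=(h[:,1]<70)&(h[:,2]>60)&(np.abs(q[:,1])<46)&(q[:,2]>12)&(q[:,2]<96)
    for nm,x0 in(("far",11),("near",0)):
        a=q[g&(np.abs(q[:,0]-x0)<6)]
        for _ in range(4):
            if len(a)<20: break
            c,*_r=np.linalg.lstsq(np.c_[np.ones(len(a)),a[:,1],a[:,2]-50],a[:,0],rcond=None);r=a[:,0]-np.c_[np.ones(len(a)),a[:,1],a[:,2]-50]@c
            a=a[np.abs(r)<max(1,2*np.median(np.abs(r)))]
        if len(a)>=20: print(n,nm,len(a),"x at z50",c[0],"slope y,z deg",np.degrees(c[1:]))
    o=(h[:,0]<17)&(h[:,1]>170)&(np.abs(q[:,0])<10)&(np.abs(q[:,1])<27)&(q[:,2]>10)&(q[:,2]<54)
    a=q[o];
    if len(a)>15:
        c=np.polyfit(a[:,2],a[:,0],1);print(n,"orange back",len(a),"slope deg",np.degrees(c[0]),"x at 30",np.polyval(c,30))
cv2.imwrite("pics/a8.png",np.hstack(ims))
# same orange check on the first frames
for n in("scene","side"):
    f=np.load(n+".npy",allow_pickle=True).item();p=cloud(f).reshape(-1,3);h=cv2.cvtColor(f["color"],cv2.COLOR_BGR2HSV).reshape(-1,3);q=(p-[579.5,-202,64])@M
    a=q[(h[:,0]<17)&(h[:,1]>170)&(np.abs(q[:,0])<5)&(np.abs(q[:,1])<23)&(q[:,2]>12)&(q[:,2]<52)]
    if len(a)>10: c=np.polyfit(a[:,2],a[:,0],1);print(n,"initial back",len(a),np.degrees(c[0]),np.polyval(c,30))
E
```

```text
t 24.8 ee [ 536.86 -205.35  267.2 ] yaw 0.2 zaxis [-0.03 -0.08 -1.  ] rackxy [-135.58 -369.13] F [-0.04  0.74  0.14] w 45.1 j [ 0.11  0.62  0.22  1.72 -0.06  0.82  0.34]
scene 278 y [-50.38  48.  ] z [ -4.14 101.66]
  z 10 30 29 x [-16.31   2.45   4.88   8.03  11.91]
  z 40 60 24 x [-0.73  0.32  3.01  5.01  6.91]
  z 75 95 36 x [-3.69 -1.46  1.64  4.7   6.9 ]
side 597 y [-51.57  50.86] z [ 2.66 99.21]
  z 10 30 113 x [-15.49   9.89  13.03  13.75  14.84]
  z 40 60 116 x [ 1.56  9.77 10.99 11.64 12.62]
  z 75 95 116 x [-1.66  6.93  8.41  8.97  9.76]
side far 252 x at z50 11.132085239248877 slope y,z deg [-0.28 -4.  ]
scene orange back 47 slope deg -0.9020569789997447 x at 30 -5.657753416763592
side initial back 63 0.18638099016209958 -0.2903521133930479
```

View pics/a8.png

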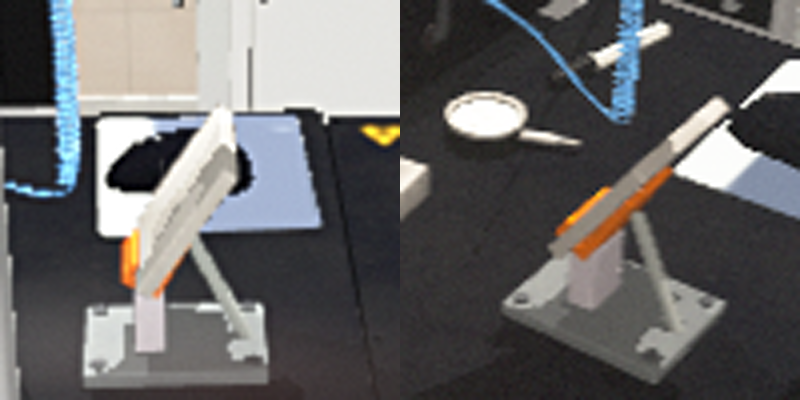

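The plate rests in the channel against the backrest in both views: left about (190,195), right about (640,175). The measured face is about 4° from the backrest, because the bottom edge sits out against the lip. The 15 mm channel caps this at about 4.1° and the limit is 5.7°. Its middle is about 5.6 mm out and within 1 mm of centre sideways. A nudge with this soft arm would risk more than it gains, so I'm handing in.

```bash
python3 - <<'E'
from h import *
p=cloud(eyes.grab_frame("scene")).reshape(-1,3);d=p[:,:2]-RK;c,n=np.cos(RY),np.sin(RY);q=np.c_[c*d[:,0]+n*d[:,1],-n*d[:,0]+c*d[:,1],p[:,2]]
for y in(-26,26):
    a=q[(np.abs(q[:,1]-y)<12)&(q[:,2]>85)&(q[:,2]<105)&(np.abs(q[:,0])<70)];print("cover",y,len(a),np.percentile(a,[2,50,98],axis=0))
order.sign_off()
E
```

```text
cover -26 305 [[-49.02 -31.19  85.57]
 [ -2.39 -23.2   92.07]
 [ 47.82 -19.83  94.49]]
cover 26 329 [[-49.56  20.96  85.35]
 [ -4.27  28.47  92.37]
 [ 46.18  31.96  94.92]]
the job is handed in; nothing more can be done
```

The build plate is seated in the cradle and the job is handed in at about 25 s of the 53 s allowed. The plate is not quite flat on the backrest: it measures about 4° off, against a limit of about 5.7°.

**Tipping:** I pushed the plate's rear edge forward with closed fingers until it leaned on the front bar by itself. The first push stalled at about 37° because the arm sagged and tilted under load. I backed off, let the plate fall back upright in its slot and pushed again with the tool turned half round. A picture with near-zero tool force showed it leaning untouched, and the arm stayed clear for the rest of that step.

**Moving to the cradle:** I gripped the exposed top edge and set the plate on one of its edges on a free patch of worktop. From there I regripped it at the middle and lowered it into the channel. It first landed on the lip, so I lifted it, moved it about 5 mm and lowered it again before leaning it back.

**Last checks:**

| Check | Measured | Allowed |
|---|---|---|
| Middle, distance from backrest | about 5.6 mm | 1 to 10 mm |
| Middle, sideways from centre | about 0.5 mm | ±15 mm |
| Middle, height along backrest | about 50 mm | 46 to 54 mm |
| Face angle to backrest | about 4° | below about 5.7° |

- **Angle:** the bottom edge rests out against the lip. The channel width caps the angle at about 4.1°, so I left it rather than risk a nudge.
- **Agreement between cameras:** the face angle comes from the side camera only, as the scene camera gave too few points for a fit.
- **Covers:** both stand in their slots with their tops at about 94 mm, as at the start.
- **Robot:** the gripper was clear of everything at hand-in.

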